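# Make up two breakfast trays

### The arm

A 6-joint arm with a two-finger parallel gripper is mounted at the origin on the work surface. World frame = base frame: x ahead of the robot, y to its left, z up, the work surface at z = 0. Lengths are in m, angles in degrees, forces in N, time in s.
With the tool pointing down it reaches from about 0.4 to 0.825 m from the base axis. Payload 7 kg.
Tool frame: the origin (TCP) lies at the very end of the fingers, on their centre line; the grasp point (between the pads) lies hold_point_z behind it (hold_point_z is the distance from the TCP to the grasp point, in m); z points along the fingers, y is the direction in which the jaws open and shut (so a half turn about z gives the same grasp; the last joint's range is limited). The gripper opens to 88 mm and grips with 3 to 60 N. Pads are 19 mm wide; open, the fingers measure 130 mm over their backs; the gripper's body (78 mm by 193 mm) begins 47 mm behind the grasp point.
Start: joints at [81.881, 20.546, 0.682, 0, -70.136, -16.507], TCP at [0.281, 0.614, 0.227] pointing down, gripper open.
Joint ranges: [-176.03, 176.03], [-82.01, 121.73], [-58.28, 71.71], [-173.87, 95.51], [-174.79, -0.11], [-173.66, 173.66]. Speed limits (degrees/s): [136.94, 136.94, 172.46, 180, 180, 180].

### API

Orientations are given as [roll, pitch, yaw] about the fixed x, y, z axes, in that order (R = Rz(yaw) Ry(pitch) Rx(roll)).
In Python, from plant import get_obs, snapshot, close_job, hold_point_z gives the robot as it stands. The module is installed in compiled form; this text tells all that it offers.
- The arm moves only by the tool jog_arm, never from a script. Its argument "commands" is a list of rows, each a list of 4 numbers: the shift along the world's x, y, z in mm, then the turn about the world's z in degrees. In form: [[x, y, z, turn], ...]. A call has exactly 10 rows; each row shifts and turns the commanded pose from where the row before left it; what a row does not reach is not made up. A row lasts 1/12 s, in which the tool goes at most 41.7 mm and 7.16 degrees, less where a joint would pass 70% of its speed; a pose out of reach is approached as far as the arm can. A call is refused whole if a number of a shift passes 41.7 or a number of a turn 7.16, either way. A call with a gripper value outside its range is refused whole. "fingers" is the finger opening in mm, from 0 to 87.6, set as the call begins (left out, the last holds). The fingers move at their own pace and stop on an object; the grip force is fixed at half the most. Time passes only in rows, so rows that do not move let the fingers close, or fill a call up. It gives the time, the measured TCP pose, the force and the opening at its end, in the units of the state.
- get_obs(): the state, without advancing time (a new reading comes with each control period).
- snapshot(name): name is "scene" or "top" or "wrist"; returns a dict with "image" (400x640x3 uint8, red, green, blue), "fov_y" (degrees; the focal length in pixels is half the picture's height over the tangent of half this angle, whatever the lens; pixels are square), "cx", "cy" (the principal point, pixels), "rvec" (rotation vector, rad) and "tvec" (3), from world to camera coordinates, as OpenCV has them; the wrist camera has in their place "mount" (4x4, takes a point from camera to tool coordinates, whose origin is the TCP and whose axes are the flange's). Camera axes: x right, y down, z forward; pixel columns grow to the right and rows downward; lengths in m; the calibration is good to about 2 mm. A picture is of the moment at which its call begins: read the wrist's pose just before it. There is no depth.
- close_job(): hands the job in, once; it reports no verdict.
The state is a dict: "clock": time; "joint_pos": joint angles; "qvel": joint speeds; "tau": joint torques, N m; "tool_pos": TCP position; "orientation": TCP orientation; "force": force on the tool from outside, world axes, zero at the start; "moment": the same for the moment, N m; "opening": finger opening in m.
Only numpy, scipy, OpenCV 4.12 (cv2) and the standard library are available. Lean on these libraries where they do the work, as an engineer would, in place of code of your own. Each camera call takes 0.05 s, during which the arm holds its last target.

### The job

Make up two breakfast trays from the stock on the flap: the dark grey tray gets the red egg cup and the amber preserve pot, the wooden tray gets the yellow egg cup and the blue ramekin, all upright, each egg cup centred on its tray's small white round and the pot or ramekin centred on the large teal round. Finish the grey tray before you move anything for the wooden one, and set things down rather than dropping them. Leave the green pot, the white ramekin and the teaspoon where they are.

Things in the scene. Friction and masses are not known exactly. Their poses are not given: they have to be found in the camera images.
- grey_tray: dark charcoal-grey serving tray, fixed (does not slide), low, 130 mm along its x by 220 mm along its y, inner floor 8 mm above the table, rim 14 mm high and 6 mm thick. Two flat rounds are inlaid flush in its floor: a large teal one, 80 mm across, centred at y = +55 mm and a small white one, 64 mm across, centred at y = -55 mm, both at x = 0 in the tray's own frame. Origin: centre of its underside, on the table, z up
- wood_tray: brown wooden serving tray, fixed (does not slide), low, 130 mm along its x by 220 mm along its y, inner floor 8 mm above the table, rim 14 mm high and 6 mm thick. Two flat rounds are inlaid flush in its floor: a large teal one, 80 mm across, centred at y = -55 mm and a small white one, 64 mm across, centred at y = +55 mm, both at x = 0 in the tray's own frame. Origin: centre of its underside, on the table, z up
- red_cup_c (a point): red hard silicone egg cup, an open goblet-like cup 52 mm tall: foot 46 mm across, slight waist 40 mm across at 18 mm up, straight cup 50 mm across from 30 mm up to the rim; grip it round the straight cup, about 38 mm up. 60 g. The point is on its axis half-way up, 26 mm above its underside; z is up its axis
- yellow_cup_c (a point): yellow hard silicone egg cup, an open goblet-like cup 52 mm tall: foot 46 mm across, slight waist 40 mm across at 18 mm up, straight cup 50 mm across from 30 mm up to the rim; grip it round the straight cup, about 38 mm up. 60 g. The point is on its axis half-way up, 26 mm above its underside; z is up its axis
- amber_pot_c (a point): amber (orange-brown) glass preserve pot with a lid of the same coloured glass fixed shut, 70 mm tall, straight body 60 mm across up to 50 mm, lid 56 mm across; about 200 g. The point is on its axis half-way up, 35 mm above its underside; z is up its axis
- blue_ramekin_c (a point): dark blue ceramic ramekin (straight-sided open dish), 42 mm tall, 64 mm across outside, wall 4.5 mm; about 160 g. The point is on its axis half-way up, 21 mm above its underside; z is up its axis
- green_pot_c (a point): to be left alone: green glass preserve pot with a lid of the same coloured glass fixed shut, 70 mm tall, straight body 60 mm across up to 50 mm, lid 56 mm across; about 200 g. The point is on its axis half-way up, 35 mm above its underside; z is up its axis
- white_ramekin_c (a point): to be left alone: white ceramic ramekin (straight-sided open dish), 42 mm tall, 64 mm across outside, wall 4.5 mm; about 160 g. The point is on its axis half-way up, 21 mm above its underside; z is up its axis
- teaspoon_c (a point): to be left alone: steel teaspoon, 127 mm long, 32 mm wide at the bowl, about 6 mm high, lying beyond the trays. The point is about the middle of its length, 4 mm up; x runs along it towards the bowl
Mind the look-alikes: they are no part of the job. Of the things that look like the part that bears yellow_cup_c, take the one that is farthest to the robot's left at the start.

How it is judged (in metres and radians):
On the way, in this order (a step that is already met when the one before it is completed fails the run):
1. the grey tray is made up (red egg cup and amber pot standing released on their rounds) while the yellow egg cup and the blue ramekin are still where they started (within 30 mm) (x of red_cup_c in the frame of grey_tray between -0.012 and 0.012 m and y of red_cup_c in the frame of grey_tray between -0.067 and -0.043 m and z of red_cup_c in the frame of grey_tray between 0.03 and 0.038 m and angle between each of red_cup_c, amber_pot_c's own z axis and vertical below 0.12 rad and contact force between the fingers and red_cup below 0.1 N and linear speed of each of red_cup, amber_pot below 0.02 m/s and x of amber_pot_c in the frame of grey_tray between -0.012 and 0.012 m and y of amber_pot_c in the frame of grey_tray between 0.043 and 0.067 m and z of amber_pot_c in the frame of grey_tray between 0.039 and 0.047 m and contact force between the fingers and amber_pot below 0.1 N and distance of each of yellow_cup_c, blue_ramekin_c from where it was at the start of the episode below 0.03 m), for 0.2 s.
2. the wooden tray is made up (yellow egg cup and blue ramekin standing released on their rounds) (x of yellow_cup_c in the frame of wood_tray between -0.012 and 0.012 m and y of yellow_cup_c in the frame of wood_tray between 0.043 and 0.067 m and z of yellow_cup_c in the frame of wood_tray between 0.03 and 0.038 m and angle between each of yellow_cup_c, blue_ramekin_c's own z axis and vertical below 0.12 rad and contact force between the fingers and yellow_cup below 0.1 N and linear speed of each of yellow_cup, blue_ramekin below 0.02 m/s and x of blue_ramekin_c in the frame of wood_tray between -0.012 and 0.012 m and y of blue_ramekin_c in the frame of wood_tray between -0.067 and -0.043 m and z of blue_ramekin_c in the frame of wood_tray between 0.025 and 0.033 m and contact force between the fingers and blue_ramekin below 0.1 N), for 0.2 s.
At the end, for the whole second after the job is handed in: Red cup and amber pot on the grey tray, yellow cup and blue ramekin on the wooden one: each within 12 mm (per tray axis) of its round's centre, height within 4 mm of standing on the tray floor, tilt under 0.12 rad, released, at rest; green pot, white ramekin, spoon moved under 20 mm (all of step 2 and x of red_cup_c in the frame of grey_tray between -0.012 and 0.012 m and y of red_cup_c in the frame of grey_tray between -0.067 and -0.043 m and z of red_cup_c in the frame of grey_tray between 0.03 and 0.038 m and angle between each of red_cup_c, amber_pot_c's own z axis and vertical below 0.12 rad and contact force between the fingers and red_cup below 0.1 N and linear speed of each of red_cup, amber_pot below 0.02 m/s and x of amber_pot_c in the frame of grey_tray between -0.012 and 0.012 m and y of amber_pot_c in the frame of grey_tray between 0.043 and 0.067 m and z of amber_pot_c in the frame of grey_tray between 0.039 and 0.047 m and contact force between the fingers and amber_pot below 0.1 N and distance of each of green_pot_c, white_ramekin_c, teaspoon_c from where it was at the start of the episode below 0.02 m); the robot touches nothing.
It fails at once if the green pot, the white ramekin or the teaspoon is moved by more than 20 mm (distance of any of green_pot_c, white_ramekin_c, teaspoon_c from where it was at the start of the episode above 0.02 m).
It fails at once if the red egg cup is let go in the air, more than 30 mm above the tray floor (height (world z) of red_cup_c above 0.064 m and contact force between anything else and red_cup below 0.05 N).
It fails at once if the amber pot is let go in the air, more than 30 mm above the tray floor (height (world z) of amber_pot_c above 0.073 m and contact force between anything else and amber_pot below 0.05 N).
It fails at once if the yellow egg cup is let go in the air, more than 30 mm above the tray floor (height (world z) of yellow_cup_c above 0.064 m and contact force between anything else and yellow_cup below 0.05 N).
It fails at once if the blue ramekin is let go in the air, more than 30 mm above the tray floor (height (world z) of blue_ramekin_c above 0.059 m and contact force between anything else and blue_ramekin below 0.05 N).
It also fails if it takes over 106 s, if anything falls off the work surface, if the arm or the gripper's body presses on something with over 40 N, if the wrist force passes 120 N, or if a joint passes its speed limit or range.

## Working session

There is one attempt and no reset: what is moved stays moved. The work goes in short steps, Python scripts to look and compute and a tool call to move; the robot and the scene stay as the last step left them, time stands still between calls to the robot, and variables do not carry over. Pictures are saved under pics/ and viewed, and the job is handed in when it is done.

Besides the shell and the picture viewer there is one more tool, called after "Request:" as a command line: name --pt "numbers of a row" for each row, then --argument value for the rest. jog_arm: Moves the arm, as the interface text tells. Its arguments: {"type":"object","properties":{"commands":{"type":"array","items":{"type":"array","items":{"type":"number"}}},"fingers":{"type":"number"}},"required":["commands"]}

```bash
mkdir -p pics; python3 - <<'E'
from plant import *
import cv2
print(get_obs(), hold_point_z)
for n in ("scene","top","wrist"):
    s=snapshot(n); cv2.imwrite(f"pics/{n}0.png",s["image"][:,:,::-1]); print(n,{k:v for k,v in s.items() if k!="image"})
E
```

```text
{'clock': 0.0, 'joint_pos': array([ 8.18811368e+01,  2.05911320e+01,  6.33729128e-01, -1.90970819e-02,
       -7.01370899e+01, -1.65090289e+01]), 'qvel': array([-0.09560274,  0.02812257,  0.00952745,  0.08152306, -0.02877323,
        0.07412112]), 'tau': array([ 2.98290543e-03, -5.82719851e+01,  2.93054008e+01,  6.99717969e+00,
        6.97008902e-03, -1.39109920e-04]), 'tool_pos': array([0.28109117, 0.61314244, 0.225629  ]), 'orientation': array([ 1.79904301e+02, -9.64171449e-03, -2.46343875e+01]), 'force': array([-0.58508519,  0.34267367,  0.65189806]), 'moment': array([-0.01515593, -0.0162641 , -0.00609093]), 'opening': 0.08790288410296039} 0.0188
scene {'fov_y': 47.10345119724959, 'cx': 329.09599125283785, 'cy': 197.01137984698485, 'rvec': array([ 2.29612555,  0.64039013, -0.24453252]), 'tvec': array([-0.50987269, -0.17817449,  1.23514843])}
top {'fov_y': 56.941404638483334, 'cx': 321.9061531346716, 'cy': 194.43140769081447, 'rvec': array([ 2.16025283, -2.22283252,  0.05627152]), 'tvec': array([0.03461445, 0.58128979, 0.88040161])}
wrist {'fov_y': 58.009400783687376, 'cx': 327.3963045488072, 'cy': 198.67645573309397, 'mount': array([[ 5.99042939e-05, -9.63122028e-01, -2.69064965e-01,
         7.09908037e-02],
       [ 9.99999667e-01,  2.76761204e-04, -7.68032131e-04,
        -1.67559324e-04],
       [ 8.14175407e-04, -2.69064829e-01,  9.63121724e-01,
        -1.58960569e-01],
       [ 0.00000000e+00,  0.00000000e+00,  0.00000000e+00,
         1.00000000e+00]])}
```

View pics/scene0.png

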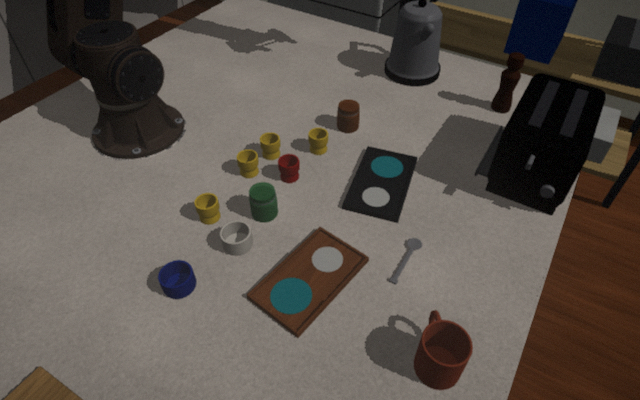

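View pics/top0.png

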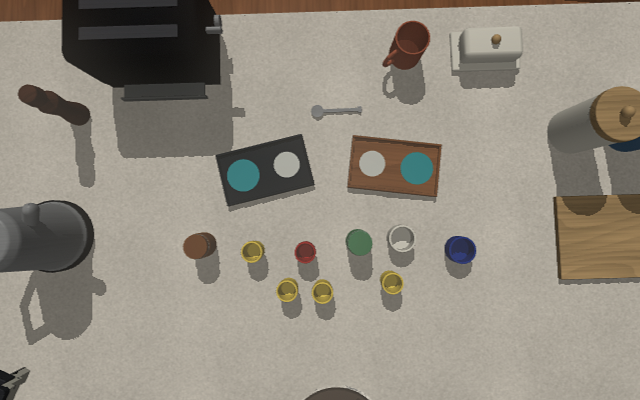

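View pics/wrist0.png

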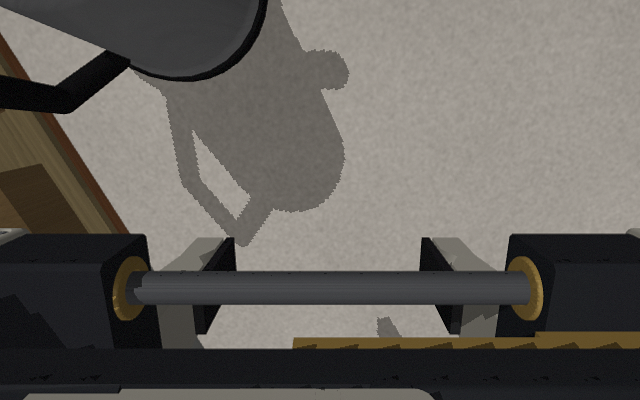

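The top view shows red cup (305,252), amber pot (200,246), blue ramekin (460,250), grey tray (265,170) and wooden tray (395,166). The leftmost yellow cup is at (252,251), since left in the picture is +y. Next step is to measure.

```bash
cat > h.py <<'E'
import numpy as np, cv2
from plant import *
def ray(s,px):
    f=200/np.tan(np.radians(s["fov_y"]/2))
    d=np.array([(px[0]-s["cx"])/f,(px[1]-s["cy"])/f,1.0])
    if "rvec" in s:
        R=cv2.Rodrigues(s["rvec"])[0]; return -R.T@s["tvec"], R.T@d
    T=s["T"]@s["mount"]; return T[:3,3],T[:3,:3]@d
def onz(s,px,z):
    o,d=ray(s,px); return o+d*(z-o[2])/d[2]
def wristsnap():
    from scipy.spatial.transform import Rotation as Ro
    o=get_obs(); s=snapshot("wrist"); T=np.eye(4); T[:3,:3]=Ro.from_euler("xyz",o["orientation"],degrees=True).as_matrix(); T[:3,3]=o["tool_pos"]; s["T"]=T; return s
def comps(m,amin=60):
    m=m.astype(np.uint8); m=cv2.morphologyEx(m,cv2.MORPH_CLOSE,np.ones((3,3)))
    n,l,st,c=cv2.connectedComponentsWithStats(m)
    out=[]
    for i in range(1,n):
        if st[i,4]>=amin:
            cs,_=cv2.findContours((l==i).astype(np.uint8),cv2.RETR_EXTERNAL,cv2.CHAIN_APPROX_NONE)
            hull=cv2.convexHull(cs[0]); M=cv2.moments(hull)
            out.append((np.array([M["m10"]/max(M["m00"],1e-9),M["m01"]/max(M["m00"],1e-9)]),st[i]))
    return out
def masks(im):
    hsv=cv2.cvtColor(im,cv2.COLOR_RGB2HSV); h,s,v=[hsv[...,i].astype(int) for i in range(3)]
    return dict(yellow=(h>20)&(h<35)&(s>130)&(v>50),red=((h<5)|(h>172))&(s>140)&(v>40),
      amber=(h>=5)&(h<15)&(s>110)&(v>25),blue=(h>108)&(h<130)&(s>120)&(v>25),teal=(h>82)&(h<100)&(s>80)&(v>50),
      green=(h>55)&(h<82)&(s>60)&(v>25),white=(s<28)&(v>165))
E
python3 - <<'E'
from h import *
H=dict(yellow=.026,red=.026,amber=.035,blue=.021,teal=.008,green=.035,white=.008)
for n in ("top","scene"):
    s=snapshot(n)
    for k,m in masks(s["image"]).items():
        for c,st in comps(m,40):
            print(n,k,c.round(1),st.tolist(),onz(s,c,H[k]).round(4))
s=snapshot("top");hsv=cv2.cvtColor(s["image"],cv2.COLOR_RGB2HSV)
for p in [(287,165),(372,163),(400,237),(200,245),(190,250),(305,252),(350,155)]: print(p,hsv[p[1],p[0]])
E
```

```text
top yellow [252.  251.1] [241, 241, 23, 22, 316] [0.4509 0.1886 0.026 ]
top yellow [391.4 282. ] [381, 271, 22, 23, 369] [ 0.3688 -0.1407  0.026 ]
top yellow [287.1 289.5] [277, 278, 21, 24, 352] [0.3581 0.107  0.026 ]
top yellow [322.  291.5] [312, 280, 21, 24, 356] [0.3512 0.0243 0.026 ]
top red [304.9 252. ] [295, 242, 21, 21, 138] [0.4453 0.0623 0.026 ]
top amber [30.6  9.8] [0, 0, 63, 21, 1276] [1.0554 0.7202 0.035 ]
top amber [360.8   4.7] [208, 0, 432, 15, 3405] [ 1.0431 -0.0903  0.035 ]
top amber [407.6  45.3] [383, 21, 47, 48, 1460] [ 0.9379 -0.2005  0.035 ]
top amber [394.4 165.3] [348, 135, 93, 61, 3018] [ 0.6458 -0.157   0.035 ]
top amber [195.7 245.2] [184, 233, 24, 26, 446] [0.4694 0.3196 0.035 ]
top blue [461.3 249.1] [448, 236, 28, 28, 284] [ 0.4412 -0.3117  0.021 ]
top teal [416.3 167.9] [401, 152, 32, 32, 806] [ 0.6412 -0.216   0.008 ]
top teal [242.9 174.9] [227, 159, 33, 33, 842] [0.6362 0.2112 0.008 ]
top green [358.9 242. ] [347, 229, 25, 26, 481] [ 0.4661 -0.0662  0.035 ]
top white [322.5 205.1] [0, 2, 640, 398, 152339] [0.5563 0.0172 0.008 ]
top white [264.4  
[... 1576 characters left out ...]
scene amber [307.3 280.3] [247, 228, 121, 109, 4405] [ 0.6571 -0.186   0.035 ]
scene amber [441.8 352.1] [414, 311, 58, 78, 3087] [ 0.9274 -0.1887  0.035 ]
scene blue [538.5  28.2] [504, 0, 73, 64, 3086] [0.7781 1.1491 0.021 ]
scene blue [177.2 278.4] [159, 261, 36, 37, 863] [ 0.4355 -0.305   0.021 ]
scene teal [386.8 166.4] [371, 156, 33, 22, 574] [0.6335 0.212  0.008 ]
scene teal [290.7 295.4] [270, 278, 42, 36, 1169] [ 0.6382 -0.2163  0.008 ]
scene green [263.4 201.1] [250, 183, 27, 39, 773] [ 0.4626 -0.0625  0.035 ]
(287, 165) [ 33  15 171]
(372, 163) [ 30  15 171]
(400, 237) [ 23  25 124]
(200, 245) [ 13 121 105]
(190, 250) [ 12 119 105]
(305, 252) [  3 126 101]
(350, 155) [ 15  43 132]
```

Request:
jog_arm --pt "0 -40 0 3" --pt "0 -40 0 3" --pt "0 -40 0 3" --pt "0 -40 0 3" --pt "37 -27 -11 3" --pt "37 -27 -11 3" --pt "37 -27 -11 3" --pt "37 -27 -11 2.6" --pt "37 -27 -11 1" --pt "0 0 0 0"

```text
clock: 1.13
tool_pos: [0.448, 0.3296, 0.1758]
orientation: [179.8, 0.1, -0.2]
force: [-0.4, 1.1, -0.2]
opening: 0.0873
```

```bash
python3 - <<'E'
from h import *
s=wristsnap(); cv2.imwrite("pics/w1.png",s["image"][:,:,::-1]); o=get_obs(); print(o["tool_pos"],o["orientation"],o["clock"])
for k,z in (("amber",.07),):
    for c,st in comps(masks(s["image"])[k],300): print(k,c.round(1),st,onz(s,c,z).round(4))
E
```

```text
[0.4467193  0.33120105 0.17656215] [ 1.79878145e+02  8.06405887e-02 -3.04198795e-01] 1.1833
amber [351.5 165.1] [ 315  124   76   82 4767] [0.4709 0.3122 0.07  ]
```

View pics/w1.png

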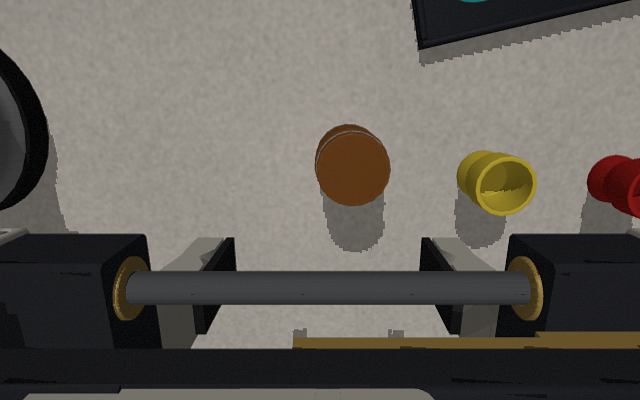

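```bash
python3 - <<'E'
from h import *
s=wristsnap(); o=get_obs(); print(o["tool_pos"],o["clock"])
for p,z in (((353,168.5),.07),((506,186),.052)): print(onz(s,p,z).round(4))
im=s["image"]; print(cv2.cvtColor(im,cv2.COLOR_RGB2HSV)[[168,168,140,205],[353,330,320,353]])
E
```

```text
[0.44588588 0.33259036 0.17726271] 1.2333
[0.467  0.3127 0.07  ]
[0.4485 0.1875 0.052 ]
[[ 14 195  90]
 [ 14 195  90]
 [ 20  19 164]
 [ 15  24 105]]
```

Request:
jog_arm --pt "10 -8 -5 0" --pt "10 -8 -5 0" --pt "0 0 -10 0" --pt "0 0 -10 0" --pt "0 0 0 0" --pt "0 0 0 0" --pt "0 0 0 0" --pt "0 0 0 0" --pt "0 0 0 0" --pt "0 0 0 0"

```text
clock: 2.07
tool_pos: [0.4649, 0.3185, 0.1484]
orientation: [-180.0, -0.0, -0.0]
force: [0.2, -0.3, -0.3]
opening: 0.0876
```

```bash
cat >> h.py <<'E'
def pos(n=8):
    P=[]
    for i in range(n):
        P.append(get_obs()["tool_pos"]); snapshot("top")
    return np.mean(P,0),np.std(P,0)
E
python3 - <<'E'
from h import *
print(pos(4))
s=wristsnap(); cv2.imwrite("pics/w2.png",s["image"][:,:,::-1]); 
for c,st in comps(masks(s["image"])["amber"],300): print(c.round(1),st,onz(s,c,.07).round(4))
E
```

```text
(array([0.46492792, 0.31836594, 0.14823586]), array([1.56829121e-05, 7.72683642e-05, 8.17211437e-05]))
[338.5 194.7] [ 299  148   81   93 5894] [0.4728 0.3116 0.07  ]
```

View pics/w2.png

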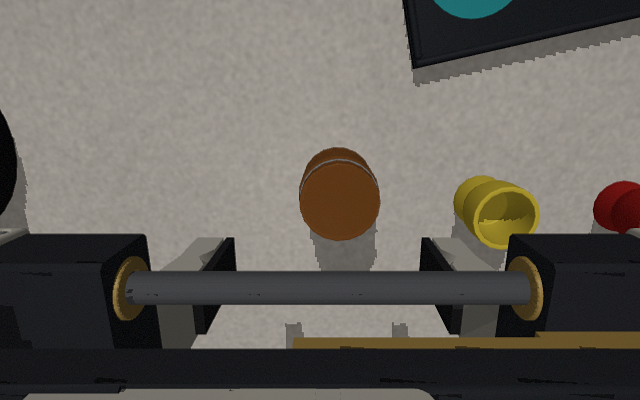

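```bash
python3 - <<'E'
from h import *
print(pos(2)[0])
s=wristsnap()
for p,z in (((340,201),.07),((505,217),.052)): print(onz(s,p,z).round(4))
E
```

```text
[0.46492265 0.31818266 0.1480009 ]
[0.4684 0.3105 0.07  ]
[0.4509 0.187  0.052 ]
```

Request:
jog_arm --pt "3 -4 0 0" --pt "0 -3 -5 0" --pt "0 0 -20 0" --pt "0 0 -20 0" --pt "0 0 -20 0" --pt "0 0 -20 0" --pt "0 0 -20 0" --pt "0 0 -20 0" --pt "0 0 -10 0" --pt "0 0 0 0"

```text
clock: 3.3
tool_pos: [0.4668, 0.3095, 0.0104]
orientation: [179.8, 0.2, -0.1]
force: [-0.4, 0.0, -0.2]
opening: 0.0879
```

```bash
python3 - <<'E'
from h import *
s=wristsnap(); cv2.imwrite("pics/w3.png",s["image"][:,:,::-1]);o=get_obs();print(o["tool_pos"],o["force"])
E
```

```text
[0.46750739 0.31028065 0.0119387 ] [0.06474849 0.5954058  0.13461157]
```

View pics/w3.png

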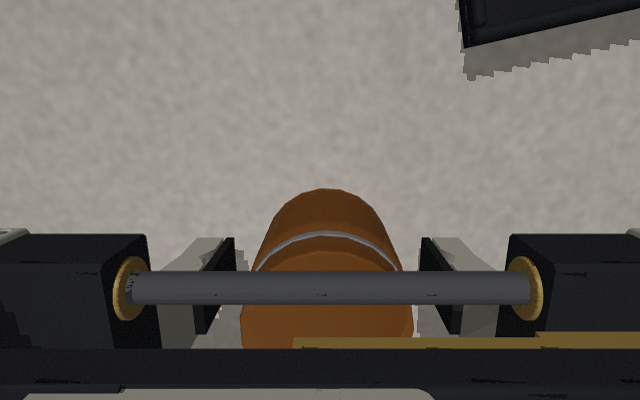

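The pot is centred between the jaws, spanning columns 241–413 with the jaw centre at about 328. I'll close now.

Request:
jog_arm --pt "0 0 0 0" --pt "0 0 0 0" --pt "0 0 0 0" --pt "0 0 0 0" --pt "0 0 0 0" --pt "0 0 0 0" --pt "0 0 0 0" --pt "0 0 0 0" --pt "0 0 0 0" --pt "0 0 0 0" --fingers 45

```text
clock: 4.18
tool_pos: [0.4681, 0.3113, 0.0136]
orientation: [-180.0, -0.0, -0.0]
force: [-1.6, -1.7, 6.8]
opening: 0.0596
```

Request:
jog_arm --pt "0 0 10 0" --pt "0 0 20 0" --pt "0 0 25 0" --pt "0 0 25 0" --pt "12 -20 10 0" --pt "20 -25 0 0" --pt "20 -25 0 0" --pt "20 -20 0 0" --pt "10 -10 0 0" --pt "0 0 0 0"

```text
clock: 5.02
tool_pos: [0.5513, 0.209, 0.1031]
orientation: [180.0, 0.0, -0.2]
force: [-0.7, 0.5, -2.2]
opening: 0.0596
```

Request:
jog_arm --pt "0 0 0 0" --pt "0 0 0 0" --pt "0 0 0 0" --pt "0 0 0 0" --pt "0 0 0 0" --pt "0 0 0 0" --pt "0 0 0 0" --pt "0 0 0 0" --pt "0 0 0 0" --pt "0 0 0 0"

```text
clock: 5.85
tool_pos: [0.5499, 0.2112, 0.1029]
orientation: [180.0, 0.0, -0.0]
force: [0.5, 0.0, -2.8]
opening: 0.0597
```

```bash
python3 - <<'E'
from h import *
print(pos(3))
s=wristsnap(); cv2.imwrite("pics/w4.png",s["image"][:,:,::-1])
M=masks(s["image"])
for k in ("teal","white","yellow","red"):
  for c,st in comps(M[k],300): print(k,c.round(1),st,onz(s,c,.008).round(4))
E
```

```text
(array([0.54990324, 0.21116174, 0.10291457]), array([2.64120155e-05, 2.96394999e-05, 3.78557413e-06]))
teal [328.3  75.5] [  268    12   122   128 12167] [0.6356 0.2114 0.008 ]
white [132.6 134.7] [    0     0   292   270 61096] [0.5966 0.3477 0.008 ]
white [494.2  42.1] [ 446    0   99   92 7529] [0.6562 0.1034 0.008 ]
white [523.5 155.6] [  339     0   301   270 30687] [0.5819 0.0735 0.008 ]
white [317.7 394.2] [168 390 265  10 832] [0.3755 0.2205 0.008 ]
yellow [443.2 340.3] [ 225  332  411   16 4596] [0.4297 0.1172 0.008 ]
```

View pics/w4.png

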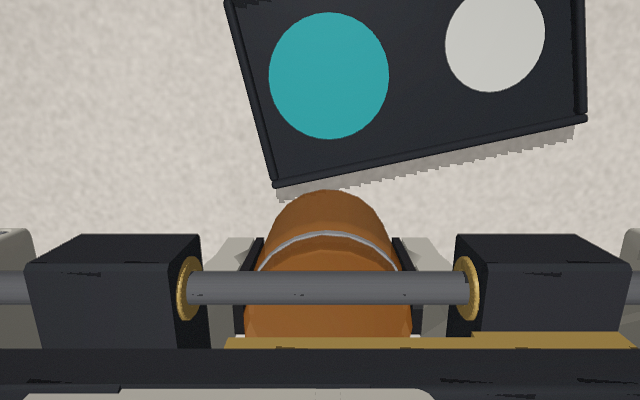

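Request:
jog_arm --pt "10 0 0 0" --pt "20 0 0 0" --pt "20 0 0 0" --pt "20 0 0 0" --pt "16 0 -10 0" --pt "0 0 -20 0" --pt "0 0 -20 0" --pt "0 0 -16 0" --pt "0 0 -8 0" --pt "0 0 -2 0"

```text
clock: 6.88
tool_pos: [0.6353, 0.2105, 0.0248]
orientation: [179.9, 0.2, -0.0]
force: [0.2, -1.1, -3.0]
opening: 0.0596
```

Request:
jog_arm --pt "0 0 0 0" --pt "0 0 0 0" --pt "0 0 0 0" --pt "0 0 0 0" --pt "0 0 0 0" --pt "0 0 0 0" --pt "0 0 0 0" --pt "0 0 0 0" --pt "0 0 -2 0" --pt "0 0 0 0"

```text
clock: 7.72
tool_pos: [0.6357, 0.2111, 0.0245]
orientation: [180.0, 0.0, -0.0]
force: [-0.4, 0.0, -2.4]
opening: 0.0593
```

Request:
jog_arm --pt "0 0 -1 0" --pt "0 0 0 0" --pt "0 0 -1 0" --pt "0 0 0 0" --pt "0 0 -1 0" --pt "0 0 0 0" --pt "0 0 0 0" --pt "0 0 0 0" --pt "0 0 0 0" --pt "0 0 0 0"

```text
clock: 8.55
tool_pos: [0.6359, 0.2112, 0.0219]
orientation: [180.0, 0.0, -0.0]
force: [-0.1, -0.2, -2.8]
opening: 0.0597
```

Request:
jog_arm --pt "0 0 -1 0" --pt "0 0 0 0" --pt "0 0 0 0" --pt "0 0 0 0" --pt "0 0 0 0" --pt "0 0 0 0" --pt "0 0 0 0" --pt "0 0 0 0" --pt "0 0 0 0" --pt "0 0 0 0"

```text
clock: 9.38
tool_pos: [0.636, 0.2112, 0.0217]
orientation: [-180.0, -0.0, -0.0]
force: [-3.0, -0.0, 5.9]
opening: 0.0593
```

Request:
jog_arm --pt "0 0 0 0" --pt "0 0 0 0" --pt "0 0 0 0" --pt "0 0 0 0" --pt "0 0 0 0" --pt "0 0 0 0" --pt "0 0 0 0" --pt "0 0 0 0" --pt "0 0 0 0" --pt "0 0 0 0" --fingers 87

```text
clock: 10.22
tool_pos: [0.6359, 0.2112, 0.0209]
orientation: [-180.0, -0.0, -0.0]
force: [0.1, -0.1, -0.5]
opening: 0.0869
```

Request:
jog_arm --pt "0 0 15 0" --pt "0 0 25 0" --pt "0 0 25 0" --pt "0 0 25 0" --pt "0 0 25 0" --pt "-25 -10 10 0" --pt "-30 -25 0 0" --pt "-35 -30 0 0" --pt "-35 -30 0 0" --pt "-35 -30 0 0"

```text
clock: 11.05
tool_pos: [0.4843, 0.0937, 0.1458]
orientation: [-180.0, -0.0, -0.0]
force: [0.5, -0.3, 0.9]
opening: 0.0866
```

Request:
jog_arm --pt "-20 -20 0 0" --pt "-8 0 0 0" --pt "0 0 0 0" --pt "0 0 0 0" --pt "0 0 0 0" --pt "0 0 0 0" --pt "0 0 0 0" --pt "0 0 0 0" --pt "0 0 0 0" --pt "0 0 0 0"

```text
clock: 11.88
tool_pos: [0.4581, 0.0749, 0.1456]
orientation: [180.0, 0.0, -0.0]
force: [0.6, 0.1, 0.2]
opening: 0.0872
```

```bash
python3 - <<'E'
from h import *
print(pos(2))
s=wristsnap(); cv2.imwrite("pics/w5.png",s["image"][:,:,::-1])
M=masks(s["image"])
for k in ("yellow","red"):
  for c,st in comps(M[k],300): print(k,c.round(1),st,onz(s,c,.035).round(4))
s=snapshot("top");cv2.imwrite("pics/t5.png",s["image"][:,:,::-1])
E
```

```text
(array([0.4580718 , 0.07488823, 0.14567987]), array([2.00984976e-05, 2.19576961e-05, 3.73625790e-05]))
yellow [184.5 204.1] [ 144  168   82   74 4508] [0.4496 0.1872 0.035 ]
yellow [130.3 288.3] [114 257  33  63 653] [0.3763 0.2403 0.035 ]
yellow [524.5 287.8] [509 257  33  61 696] [ 0.3768 -0.0884  0.035 ]
yellow [289.9 323.2] [ 259  305   62   41 2119] [0.3429 0.108  0.035 ]
yellow [389.6 324. ] [ 359  305   63   43 2024] [0.3422 0.0223 0.035 ]
red [345.3 211.6] [ 313  174   67   74 3807] [0.4434 0.0617 0.035 ]
```

View pics/w5.png

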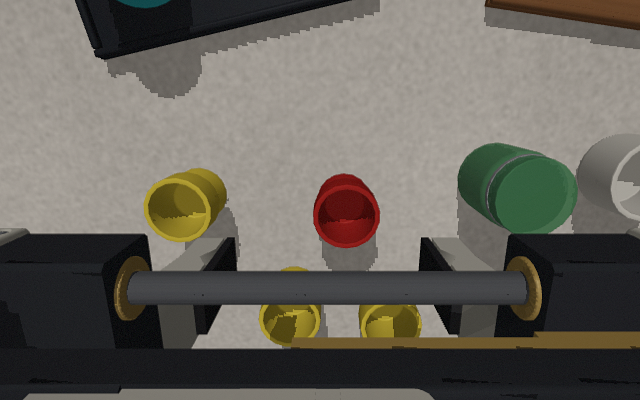

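View pics/t5.png

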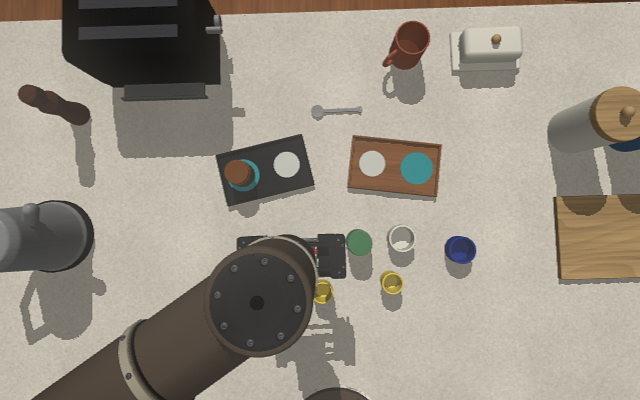

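```bash
python3 - <<'E'
from h import *
s=wristsnap()
print(onz(s,(347,214.5),.052).round(4), onz(s,(179,210),.052).round(4))
s=snapshot("top")
print(onz(s,(238,172.5),.074).round(4))
E
```

```text
[0.4466 0.0613 0.052 ] [0.45   0.1847 0.052 ]
[0.6345 0.2079 0.074 ]
```

Request:
jog_arm --pt "-6 -6 0 0" --pt "-6 -7 -10 0" --pt "0 0 -20 0" --pt "0 0 -20 0" --pt "0 0 -20 0" --pt "0 0 -20 0" --pt "0 0 -20 0" --pt "0 0 -12 0" --pt "0 0 -4 0" --pt "0 0 0 0"

```text
clock: 13.02
tool_pos: [0.4451, 0.0612, 0.0192]
orientation: [179.9, 0.1, -0.0]
force: [0.3, -0.6, 1.0]
opening: 0.087
```

```bash
python3 - <<'E'
from h import *
s=wristsnap(); cv2.imwrite("pics/w6.png",s["image"][:,:,::-1]);o=get_obs();print(o["tool_pos"],o["force"])
E
```

```text
[0.44576392 0.06154926 0.02000044] [-0.19179556  0.53920341  0.60110702]
```

View pics/w6.png

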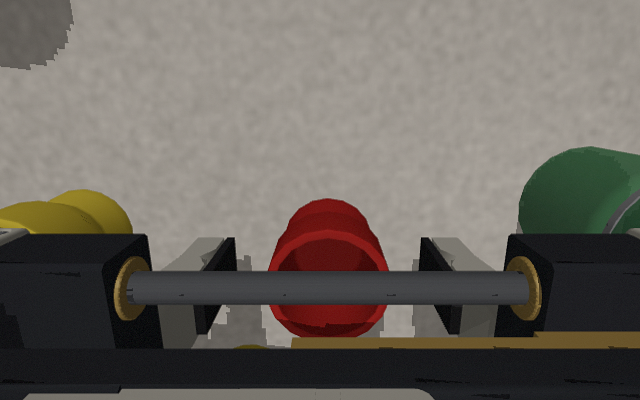

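The cup is centred between the jaws, so I'll grip and lift it.

Request:
jog_arm --pt "0 0 -1 0" --pt "0 0 0 0" --pt "0 0 0 0" --pt "0 0 0 0" --pt "0 0 0 0" --pt "0 0 0 0" --pt "0 0 0 0" --pt "0 0 0 0" --pt "0 0 0 0" --pt "0 0 0 0" --fingers 38

```text
clock: 13.9
tool_pos: [0.4461, 0.0618, 0.0191]
orientation: [180.0, -0.0, -0.0]
force: [-2.0, -0.4, 5.2]
opening: 0.0487
```

Request:
jog_arm --pt "0 0 10 0" --pt "0 0 20 0" --pt "0 0 25 0" --pt "0 0 25 0" --pt "20 5 5 0" --pt "25 10 0 0" --pt "25 10 0 0" --pt "20 10 0 0" --pt "20 5 0 0" --pt "0 0 0 0"

```text
clock: 14.73
tool_pos: [0.5592, 0.103, 0.1032]
orientation: [180.0, -0.1, 0.0]
force: [1.1, 0.6, -0.4]
opening: 0.0482
```

Request:
jog_arm --pt "0 0 0 0" --pt "0 0 0 0" --pt "0 0 0 0" --pt "0 0 0 0" --pt "0 0 0 0" --pt "0 0 0 0" --pt "0 0 0 0" --pt "0 0 0 0" --pt "0 0 0 0" --pt "0 0 0 0"

```text
clock: 15.57
tool_pos: [0.556, 0.1018, 0.1039]
orientation: [-180.0, -0.0, -0.0]
force: [0.8, -0.3, -0.6]
opening: 0.0482
```

```bash
python3 - <<'E'
from h import *
print(pos(2))
s=wristsnap(); cv2.imwrite("pics/w7.png",s["image"][:,:,::-1])
M=masks(s["image"])
for k in ("teal","white"):
  for c,st in comps(M[k],1000): print(k,c.round(1),st,onz(s,c,.008).round(4))
E
```

```text
(array([0.55596542, 0.10182663, 0.10392613]), array([1.17718983e-06, 1.09430013e-05, 9.63245019e-06]))
teal [177.9  86.3] [ 138   23   88  126 3291] [0.6349 0.2037 0.008 ]
white [325.6  48.9] [ 277    0   98  101 7944] [0.6583 0.1039 0.008 ]
white [310.3 137.6] [    0     0   640   271 72348] [0.6005 0.1147 0.008 ]
white [621.2  60.5] [ 597    7   43  100 3278] [ 0.651  -0.0918  0.008 ]
white [237.8 394.2] [  24  389  410   11 3946] [0.3806 0.1802 0.008 ]
```

View pics/w7.png

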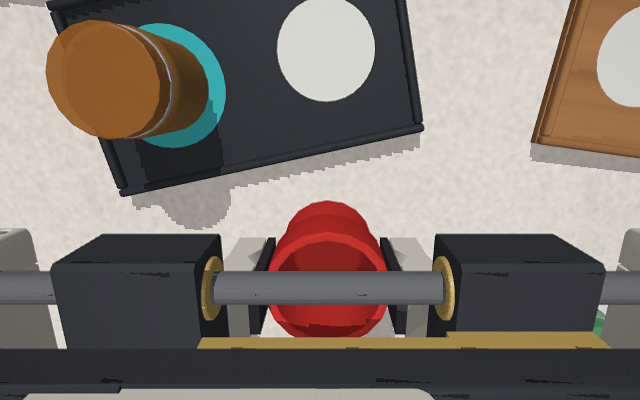

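Request:
jog_arm --pt "10 2 0 0" --pt "20 0 0 0" --pt "20 0 0 0" --pt "20 0 0 0" --pt "20 0 0 0" --pt "13 0 -10 0" --pt "0 0 -20 0" --pt "0 0 -20 0" --pt "0 0 -14 0" --pt "0 0 -7 0"

```text
clock: 16.55
tool_pos: [0.6583, 0.1033, 0.0302]
orientation: [179.9, 0.2, -0.1]
force: [-0.5, 0.3, -0.6]
opening: 0.0487
```

Request:
jog_arm --pt "0 0 0 0" --pt "0 0 0 0" --pt "0 0 0 0" --pt "0 0 0 0" --pt "0 0 0 0" --pt "0 0 0 0" --pt "0 0 0 0" --pt "0 0 0 0" --pt "0 0 0 0" --pt "0 0 0 0"

```text
clock: 17.38
tool_pos: [0.659, 0.1038, 0.033]
orientation: [-180.0, -0.0, -0.0]
force: [0.5, 0.2, -0.4]
opening: 0.0483
```

Request:
jog_arm --pt "0 0 -1 0" --pt "0 0 0 0" --pt "0 0 -1 0" --pt "0 0 0 0" --pt "0 0 -1 0" --pt "0 0 0 0" --pt "0 0 0 0" --pt "0 0 0 0" --pt "0 0 0 0" --pt "0 0 0 0"

```text
clock: 18.22
tool_pos: [0.659, 0.1038, 0.0299]
orientation: [-180.0, -0.0, -0.0]
force: [-0.1, -0.0, -0.9]
opening: 0.0485
```

Request:
jog_arm --pt "0 0 -1 0" --pt "0 0 0 0" --pt "0 0 -1 0" --pt "0 0 0 0" --pt "0 0 -0.5 0" --pt "0 0 0 0" --pt "0 0 0 0" --pt "0 0 0 0" --pt "0 0 0 0" --pt "0 0 0 0"

```text
clock: 19.05
tool_pos: [0.659, 0.1038, 0.0275]
orientation: [-180.0, -0.0, -0.0]
force: [-0.2, 0.5, -0.6]
opening: 0.0484
```

Request:
jog_arm --pt "0 0 -0.6 0" --pt "0 0 0 0" --pt "0 0 0 0" --pt "0 0 0 0" --pt "0 0 0 0" --pt "0 0 0 0" --pt "0 0 0 0" --pt "0 0 0 0" --pt "0 0 0 0" --pt "0 0 0 0"

```text
clock: 19.88
tool_pos: [0.6591, 0.1039, 0.0272]
orientation: [-180.0, -0.0, -0.0]
force: [-1.9, 0.0, 5.1]
opening: 0.0485
```

Contact. Release, rise, and check the tray before moving anything else.

Request:
jog_arm --pt "0 0 0 0" --pt "0 0 0 0" --pt "0 0 0 0" --pt "0 0 0 0" --pt "0 0 0 0" --pt "0 0 0 0" --pt "0 0 0 0" --pt "0 0 0 0" --pt "0 0 0 0" --pt "0 0 0 0" --fingers 82

```text
clock: 20.72
tool_pos: [0.659, 0.1039, 0.0268]
orientation: [-180.0, -0.0, -0.0]
force: [0.2, 0.6, 0.3]
opening: 0.0822
```

Request:
jog_arm --pt "0 0 10 0" --pt "0 0 25 0" --pt "0 0 25 0" --pt "0 0 25 0" --pt "-10 0 25 0" --pt "-30 10 10 0" --pt "-30 15 0 0" --pt "-35 15 0 0" --pt "-40 15 0 0" --pt "-35 15 0 0"

```text
clock: 21.55
tool_pos: [0.4782, 0.1735, 0.1475]
orientation: [-180.0, -0.0, -0.1]
force: [-0.7, 1.4, 0.9]
opening: 0.0818
```

Request:
jog_arm --pt "-20 10 0 0" --pt "0 0 0 0" --pt "0 0 0 0" --pt "0 0 0 0" --pt "0 0 0 0" --pt "0 0 0 0" --pt "0 0 0 0" --pt "0 0 0 0" --pt "0 0 0 0" --pt "0 0 0 0" --fingers 87

```text
clock: 22.38
tool_pos: [0.4601, 0.1832, 0.1466]
orientation: [180.0, 0.0, -0.1]
force: [-0.9, 0.1, 0.3]
opening: 0.0871
```

```bash
python3 - <<'E'
from h import *
print(pos(2))
s=wristsnap(); cv2.imwrite("pics/w8.png",s["image"][:,:,::-1])
M=masks(s["image"])
for k in ("yellow",):
  for c,st in comps(M[k],300): print(k,c.round(1),st,onz(s,c,.035).round(4))
s=snapshot("top");cv2.imwrite("pics/t8.png",cv2.resize(s["image"][100:220,200:460,::-1],None,fx=3,fy=3))
E
```

```text
(array([0.46008691, 0.18326522, 0.14664344]), array([2.00861203e-05, 2.78361084e-05, 3.59960517e-05]))
yellow [324.9 207.9] [ 292  170   67   74 3795] [0.4482 0.1862 0.035 ]
yellow [127.2 281.8] [115 256  28  54 362] [0.3838 0.3511 0.035 ]
yellow [523.7 287.7] [507 256  35  64 699] [0.3784 0.0202 0.035 ]
yellow [420.2 325.3] [ 389  305   67   44 1765] [0.3421 0.1042 0.035 ]
```

View pics/w8.png

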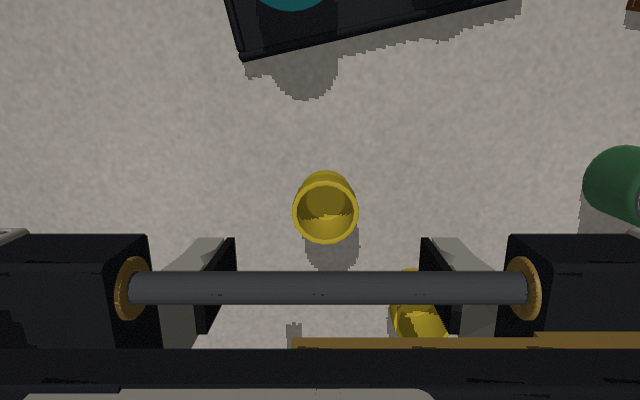

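View pics/t8.png

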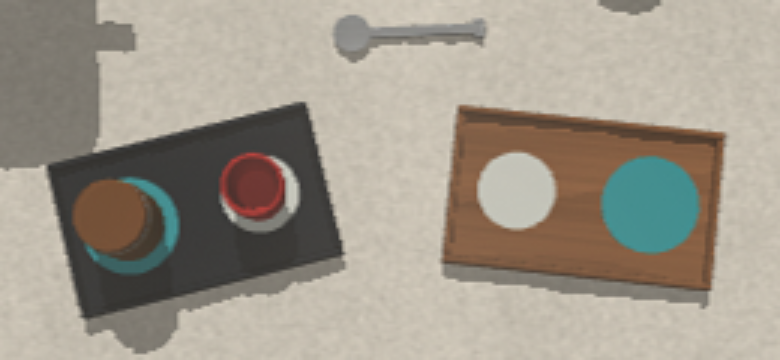

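```bash
python3 - <<'E'
from h import *
s=snapshot("top")
print(onz(s,(252.5/3+200,187/3+100),.060).round(4),onz(s,(109/3+200,216/3+100),.078).round(4),onz(s,(109/3+200+.0,216/3+100),.074).round(4))
T=np.array([.6356,.2114]);W=np.array([.6590,.1036]);print(np.linalg.norm(T-W))
s=wristsnap(); print(onz(s,(325.5,212),.052).round(4))
E
```

```text
[0.6568 0.1034 0.06  ] [0.6352 0.2108 0.078 ] [0.6357 0.2117 0.074 ]
0.11031047094451189
[0.4502 0.1858 0.052 ]
```

The grey tray is made up. The pot is within about 1 mm of its round's centre and the cup within about 3 mm, both upright. Now the yellow cup at (0.450, 0.186), the one farthest left.

Request:
jog_arm --pt "-5 2 0 0" --pt "-5 1 -10 0" --pt "0 0 -20 0" --pt "0 0 -20 0" --pt "0 0 -20 0" --pt "0 0 -20 0" --pt "0 0 -20 0" --pt "0 0 -13 0" --pt "0 0 -4 0" --pt "0 0 0 0"

```text
clock: 23.52
tool_pos: [0.4493, 0.1861, 0.019]
orientation: [179.9, 0.1, -0.0]
force: [-0.4, -0.5, -0.4]
opening: 0.0872
```

```bash
python3 - <<'E'
from h import *
s=wristsnap(); cv2.imwrite("pics/w9.png",s["image"][:,:,::-1]);o=get_obs();print(o["tool_pos"],o["force"])
E
```

```text
[0.44983893 0.18652268 0.01989409] [ 0.31958831 -0.45527901  0.300232  ]
```

View pics/w9.png

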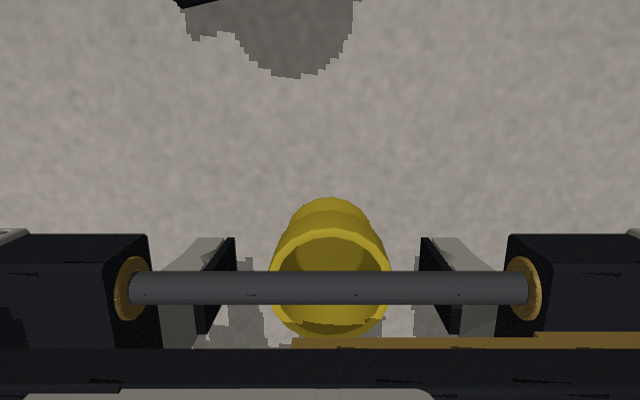

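Request:
jog_arm --pt "0 0 -1 0" --pt "0 0 0 0" --pt "0 0 0 0" --pt "0 0 0 0" --pt "0 0 0 0" --pt "0 0 0 0" --pt "0 0 0 0" --pt "0 0 0 0" --pt "0 0 0 0" --pt "0 0 0 0" --fingers 38

```text
clock: 24.4
tool_pos: [0.4501, 0.1865, 0.019]
orientation: [-180.0, -0.0, -0.0]
force: [-0.9, -0.1, 5.4]
opening: 0.0489
```

Request:
jog_arm --pt "0 0 10 0" --pt "0 0 20 0" --pt "0 0 25 0" --pt "0 0 25 0" --pt "0 0 25 0" --pt "5 -15 5 0" --pt "10 -30 0 0" --pt "10 -30 0 0" --pt "10 -30 0 0" --pt "10 -30 0 0"

```text
clock: 25.23
tool_pos: [0.495, 0.0502, 0.1287]
orientation: [-180.0, -0.0, 0.0]
force: [-0.6, 0.9, -0.4]
opening: 0.0492
```

Request:
jog_arm --pt "10 -30 0 0" --pt "10 -30 0 0" --pt "10 -30 0 0" --pt "10 -30 0 0" --pt "10 -23 0 0" --pt "10 -15 0 0" --pt "0 0 0 0" --pt "0 0 0 0" --pt "0 0 0 0" --pt "0 0 0 0"

```text
clock: 26.07
tool_pos: [0.5545, -0.1059, 0.1286]
orientation: [-180.0, 0.0, 0.0]
force: [0.8, -0.2, -1.0]
opening: 0.049
```

Request:
jog_arm --pt "0 0 -10 0" --pt "0 0 -15 0" --pt "0 0 0 0" --pt "0 0 0 0" --pt "0 0 0 0" --pt "0 0 0 0" --pt "0 0 0 0" --pt "0 0 0 0" --pt "0 0 0 0" --pt "0 0 0 0"

```text
clock: 26.9
tool_pos: [0.5551, -0.1066, 0.104]
orientation: [-180.0, -0.0, -0.0]
force: [0.8, -0.3, -0.9]
opening: 0.0491
```

```bash
python3 - <<'E'
from h import *
print(pos(2))
s=wristsnap(); cv2.imwrite("pics/w10.png",s["image"][:,:,::-1])
M=masks(s["image"])
for k in ("teal","white"):
  for c,st in comps(M[k],1000): print(k,c.round(1),st,onz(s,c,.008).round(4))
E
```

```text
(array([ 0.55505386, -0.10658561,  0.10400183]), array([1.41799882e-05, 7.58847468e-06, 3.87216530e-05]))
teal [492.2  76.1] [  432    13   121   127 11804] [ 0.6403 -0.216   0.008 ]
white [31.8 32.6] [   0    0   57   79 1306] [0.6673 0.0867 0.008 ]
white [333.3 137.4] [    0     0   640   271 72487] [ 0.5996 -0.1098  0.008 ]
white [328.8  53. ] [ 281    2   97  103 7877] [ 0.6548 -0.1066  0.008 ]
```

View pics/w10.png

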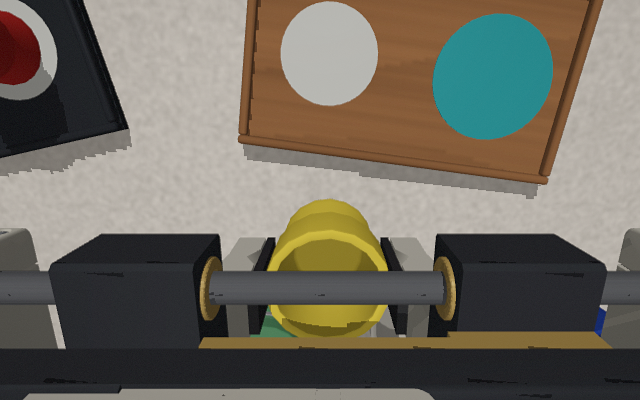

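Request:
jog_arm --pt "10 0 0 0" --pt "20 0 0 0" --pt "20 0 0 0" --pt "20 0 0 0" --pt "20 0 0 0" --pt "10 0 -10 0" --pt "0 0 -20 0" --pt "0 0 -20 0" --pt "0 0 -15 0" --pt "0 0 -8 0"

```text
clock: 27.88
tool_pos: [0.6533, -0.1066, 0.0275]
orientation: [-180.0, 0.2, -0.1]
force: [-1.1, 0.5, 0.5]
opening: 0.0491
```

Request:
jog_arm --pt "0 0 0 0" --pt "0 0 0 0" --pt "0 0 0 0" --pt "0 0 0 0" --pt "0 0 -1 0" --pt "0 0 0 0" --pt "0 0 -1 0" --pt "0 0 0 0" --pt "0 0 0 0" --pt "0 0 0 0"

```text
clock: 28.72
tool_pos: [0.655, -0.1066, 0.0288]
orientation: [-180.0, -0.0, -0.0]
force: [-0.4, -1.1, -1.1]
opening: 0.0492
```

Request:
jog_arm --pt "0 0 -0.5 0" --pt "0 0 0 0" --pt "0 0 -0.5 0" --pt "0 0 0 0" --pt "0 0 -0.5 0" --pt "0 0 0 0" --pt "0 0 0 0" --pt "0 0 0 0" --pt "0 0 0 0" --pt "0 0 0 0"

```text
clock: 29.55
tool_pos: [0.655, -0.1066, 0.0273]
orientation: [-180.0, -0.0, -0.0]
force: [0.9, 0.1, 0.2]
opening: 0.0498
```

Request:
jog_arm --pt "0 0 -0.6 0" --pt "0 0 0 0" --pt "0 0 0 0" --pt "0 0 0 0" --pt "0 0 0 0" --pt "0 0 0 0" --pt "0 0 0 0" --pt "0 0 0 0" --pt "0 0 0 0" --pt "0 0 0 0"

```text
clock: 30.38
tool_pos: [0.6552, -0.1065, 0.0269]
orientation: [180.0, -0.0, -0.0]
force: [-0.8, 1.0, 3.1]
opening: 0.049
```

Request:
jog_arm --pt "0 0 0 0" --pt "0 0 0 0" --pt "0 0 0 0" --pt "0 0 0 0" --pt "0 0 0 0" --pt "0 0 0 0" --pt "0 0 0 0" --pt "0 0 0 0" --pt "0 0 0 0" --pt "0 0 0 0" --fingers 82

```text
clock: 31.22
tool_pos: [0.655, -0.1066, 0.0267]
orientation: [180.0, 0.0, -0.0]
force: [0.8, 0.3, -0.1]
opening: 0.0821
```

Request:
jog_arm --pt "0 0 10 0" --pt "0 0 25 0" --pt "0 0 25 0" --pt "0 0 25 0" --pt "0 -10 25 0" --pt "-20 -20 10 0" --pt "-30 -28 0 0" --pt "-30 -28 0 0" --pt "-30 -28 0 0" --pt "-30 -28 0 0"

```text
clock: 32.05
tool_pos: [0.5136, -0.2494, 0.1478]
orientation: [180.0, -0.1, 0.0]
force: [-0.1, -0.8, 1.1]
opening: 0.0816
```

Request:
jog_arm --pt "-30 -28 0 0" --pt "-20 -20 0 0" --pt "-10 -10 0 0" --pt "0 0 0 0" --pt "0 0 0 0" --pt "0 0 0 0" --pt "0 0 0 0" --pt "0 0 0 0" --pt "0 0 0 0" --pt "0 0 0 0" --fingers 87.6

```text
clock: 32.88
tool_pos: [0.4554, -0.3061, 0.1466]
orientation: [-180.0, 0.0, 0.0]
force: [-0.4, -0.6, -1.2]
opening: 0.0876
```

```bash
python3 - <<'E'
from h import *
print(pos(2))
s=wristsnap(); cv2.imwrite("pics/w11.png",s["image"][:,:,::-1])
M=masks(s["image"])
for k in ("blue",):
  for c,st in comps(M[k],300): print(k,c.round(1),st,onz(s,c,.03).round(4))
s=snapshot("top");cv2.imwrite("pics/t11.png",cv2.resize(s["image"][100:220,200:460,::-1],None,fx=3,fy=3))
E
```

```text
(array([ 0.45536229, -0.30613032,  0.14656282]), array([4.34741786e-05, 3.90754554e-05, 6.85803920e-06]))
blue [328.8 211.9] [ 288  169   82   86 5487] [ 0.4385 -0.3065  0.03  ]
```

View pics/w11.png

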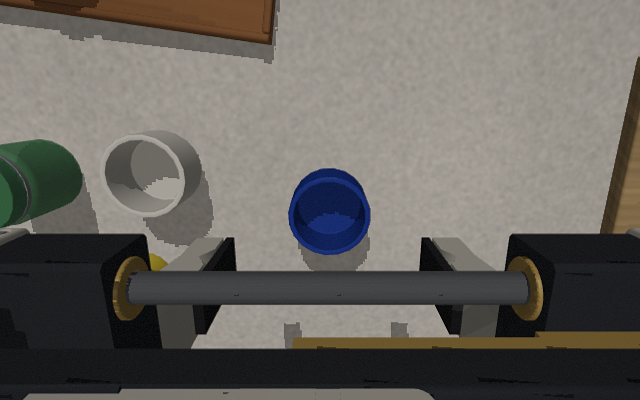

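View pics/t11.png

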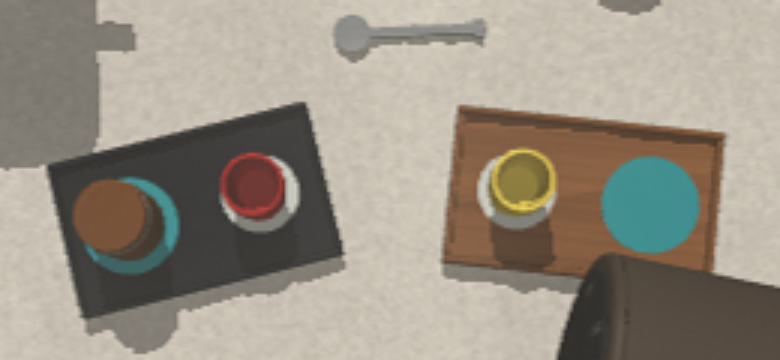

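```bash
python3 - <<'E'
from h import *
s=wristsnap(); print(onz(s,(329.5,215.5),.042).round(4))
s=snapshot("top");print(onz(s,(522.5/3+200,183/3+100),.060).round(4))
E
```

```text
[ 0.4393 -0.3071  0.042 ]
[ 0.6538 -0.1056  0.06  ]
```

Request:
jog_arm --pt "-8 -1 0 0" --pt "-8 0 -10 0" --pt "0 0 -20 0" --pt "0 0 -20 0" --pt "0 0 -20 0" --pt "0 0 -20 0" --pt "0 0 -20 0" --pt "0 0 -16 0" --pt "0 0 -8 0" --pt "0 0 -3 0"

```text
clock: 34.02
tool_pos: [0.4377, -0.3074, 0.0085]
orientation: [-180.0, 0.1, -0.0]
force: [-0.2, -0.1, 1.3]
opening: 0.0873
```

```bash
python3 - <<'E'
from h import *
snapshot("top");snapshot("top")
s=wristsnap(); cv2.imwrite("pics/w12.png",s["image"][:,:,::-1]);o=get_obs();print(o["tool_pos"],o["force"])
E
```

```text
[ 0.43926568 -0.30774577  0.01029163] [ 0.42749961 -0.97394671  0.25073372]
```

View pics/w12.png

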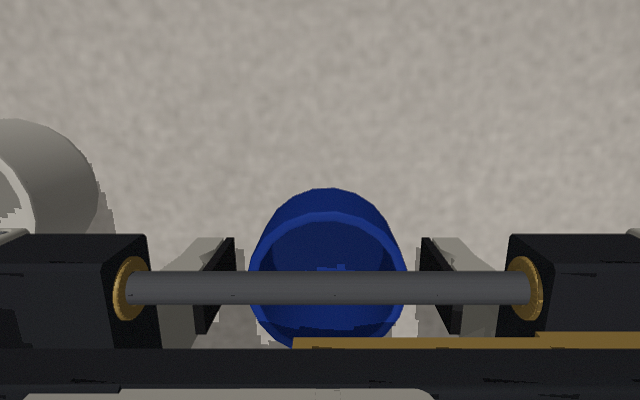

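Request:
jog_arm --pt "0 0 -1 0" --pt "0 0 0 0" --pt "0 0 0 0" --pt "0 0 0 0" --pt "0 0 0 0" --pt "0 0 0 0" --pt "0 0 0 0" --pt "0 0 0 0" --pt "0 0 0 0" --pt "0 0 0 0" --fingers 50

```text
clock: 35.0
tool_pos: [0.4392, -0.3076, 0.0091]
orientation: [180.0, -0.0, -0.0]
force: [-0.5, 0.7, 6.4]
opening: 0.0632
```

Request:
jog_arm --pt "0 0 10 0" --pt "0 0 20 0" --pt "0 0 25 0" --pt "0 0 25 0" --pt "15 15 15 0" --pt "20 20 0 0" --pt "25 20 0 0" --pt "25 20 0 0" --pt "15 15 0 0" --pt "0 0 0 0"

```text
clock: 35.83
tool_pos: [0.5419, -0.2152, 0.1041]
orientation: [180.0, -0.1, 0.1]
force: [-0.0, -0.1, -1.5]
opening: 0.0634
```

Request:
jog_arm --pt "0 0 0 0" --pt "0 0 0 0" --pt "0 0 0 0" --pt "0 0 0 0" --pt "0 0 0 0" --pt "0 0 0 0" --pt "0 0 0 0" --pt "0 0 0 0" --pt "0 0 0 0" --pt "0 0 0 0"

```text
clock: 36.67
tool_pos: [0.539, -0.2176, 0.1037]
orientation: [180.0, 0.0, -0.0]
force: [-0.0, 0.1, -1.3]
opening: 0.0629
```

```bash
python3 - <<'E'
from h import *
print(pos(2))
s=wristsnap(); cv2.imwrite("pics/w13.png",s["image"][:,:,::-1])
M=masks(s["image"])
for k in ("teal",):
  for c,st in comps(M[k],1000): print(k,c.round(1),st,onz(s,c,.008).round(4))
E
```

```text
(array([ 0.53896928, -0.21756339,  0.10370163]), array([1.74758235e-05, 1.18723621e-05, 8.68102084e-06]))
teal [325.8  54. ] [  265     0   122   116 11707] [ 0.6382 -0.2156  0.008 ]
```

View pics/w13.png

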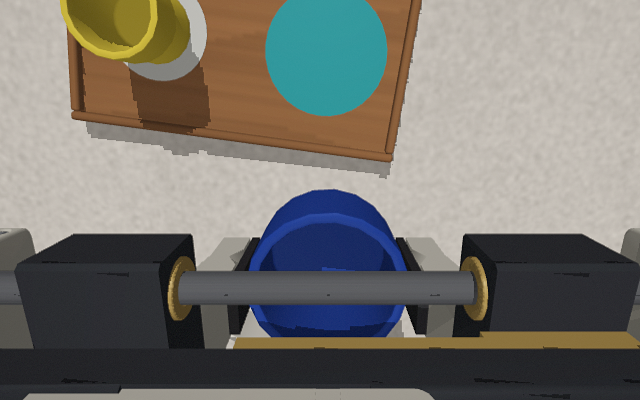

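Request:
jog_arm --pt "11 1.5 0 0" --pt "20 0 0 0" --pt "20 0 0 0" --pt "20 0 0 0" --pt "20 0 0 0" --pt "10 0 -10 0" --pt "0 0 -20 0" --pt "0 0 -20 0" --pt "0 0 -20 0" --pt "0 0 -12 0"

```text
clock: 37.65
tool_pos: [0.6384, -0.2157, 0.0184]
orientation: [-180.0, 0.2, -0.1]
force: [-0.1, -0.6, -2.4]
opening: 0.0631
```

Request:
jog_arm --pt "0 0 0 0" --pt "0 0 0 0" --pt "0 0 0 0" --pt "0 0 0 0" --pt "0 0 -1 0" --pt "0 0 0 0" --pt "0 0 -1 0" --pt "0 0 0 0" --pt "0 0 0 0" --pt "0 0 0 0"

```text
clock: 38.48
tool_pos: [0.64, -0.216, 0.0198]
orientation: [180.0, -0.0, -0.0]
force: [-0.0, -0.4, -1.0]
opening: 0.0634
```

Request:
jog_arm --pt "0 0 -0.6 0" --pt "0 0 0 0" --pt "0 0 -0.6 0" --pt "0 0 0 0" --pt "0 0 -0.6 0" --pt "0 0 0 0" --pt "0 0 0 0" --pt "0 0 0 0" --pt "0 0 0 0" --pt "0 0 0 0"

```text
clock: 39.32
tool_pos: [0.64, -0.2161, 0.0179]
orientation: [180.0, -0.0, -0.0]
force: [-0.5, 0.3, -2.3]
opening: 0.0637
```

Request:
jog_arm --pt "0 0 -0.6 0" --pt "0 0 0 0" --pt "0 0 -0.6 0" --pt "0 0 0 0" --pt "0 0 0 0" --pt "0 0 0 0" --pt "0 0 0 0" --pt "0 0 0 0" --pt "0 0 0 0" --pt "0 0 0 0"

```text
clock: 40.15
tool_pos: [0.6401, -0.2161, 0.0169]
orientation: [180.0, -0.0, -0.0]
force: [-1.8, 1.0, 2.3]
opening: 0.0628
```

Request:
jog_arm --pt "0 0 0 0" --pt "0 0 0 0" --pt "0 0 0 0" --pt "0 0 0 0" --pt "0 0 0 0" --pt "0 0 0 0" --pt "0 0 0 0" --pt "0 0 0 0" --pt "0 0 0 0" --pt "0 0 0 0" --fingers 82

```text
clock: 40.98
tool_pos: [0.64, -0.2161, 0.0167]
orientation: [180.0, 0.0, -0.0]
force: [0.2, -0.1, 0.2]
opening: 0.0826
```

Request:
jog_arm --pt "0 0 10 0" --pt "0 0 25 0" --pt "0 0 25 0" --pt "0 0 25 0" --pt "0 0 25 0" --pt "0 0 25 0" --pt "-30 -25 25 0" --pt "-30 -30 0 0" --pt "-30 -30 0 0" --pt "-30 -30 0 0"

```text
clock: 41.82
tool_pos: [0.5236, -0.3276, 0.1758]
orientation: [180.0, -0.1, 0.0]
force: [0.5, -2.5, -0.2]
opening: 0.0821
```

Request:
jog_arm --pt "-30 -30 0 0" --pt "-30 -30 0 0" --pt "-20 -20 0 0" --pt "0 0 0 0" --pt "0 0 0 0" --pt "0 0 0 0" --pt "0 0 0 0" --pt "0 0 0 0" --pt "0 0 0 0" --pt "0 0 0 0"

```text
clock: 42.65
tool_pos: [0.4463, -0.4052, 0.1741]
orientation: [-180.0, 0.0, 0.0]
force: [0.4, 0.1, -0.8]
opening: 0.0823
```

```bash
python3 - <<'E'
from h import *
s=snapshot("top");cv2.imwrite("pics/t14.png",cv2.resize(s["image"][100:300,200:460,::-1],None,fx=3,fy=3))
s2=snapshot("scene");cv2.imwrite("pics/s14.png",s2["image"][:,:,::-1])
E
```

```text
(no output)
```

View pics/t14.png

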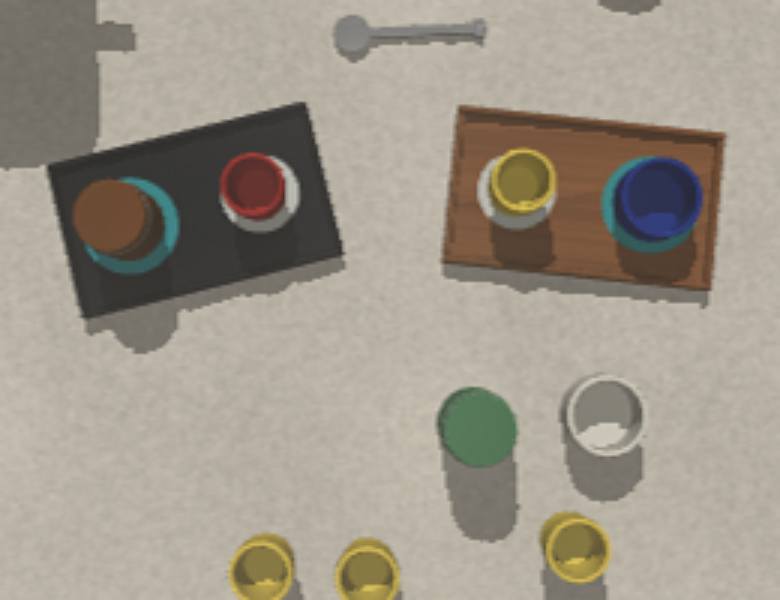

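View pics/s14.png

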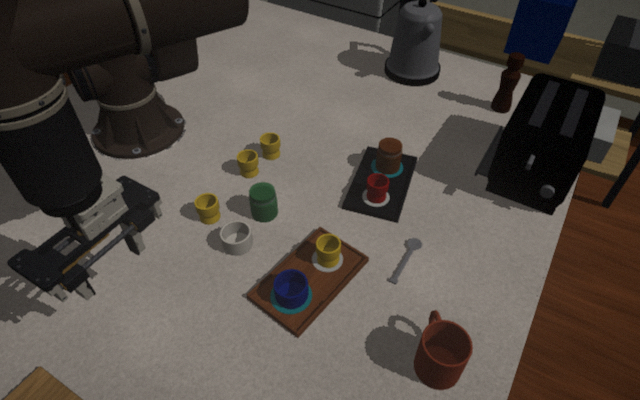

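All four items stand upright on their rounds. In the top crop the blue ramekin's rim centre is at about (660,199). I'll check that numerically, compare the items that had to stay put, and hand in.

```bash
python3 - <<'E'
from h import *
s=snapshot("top")
b=onz(s,(660/3+200,199.5/3+100),.050);y=onz(s,(522.5/3+200,183/3+100),.06);print(b.round(4),y.round(4))
T=np.array([.6403,-.216]);W=np.array([.6555,-.1068]);e=(W-T)/np.linalg.norm(W-T);ex=np.array([e[1],-e[0]])
for p,c in((b,T),(y,W)): print(((p[:2]-c)@ex).round(4),((p[:2]-c)@e).round(4))
im0=cv2.imread("pics/top0.png");d=np.abs(im0.astype(int)-s["image"][:,:,::-1]).max(2)
print("spoon",d[98:122,305:368].max(),"green/white",d[225:260,345:416].max())
print(get_obs()["force"]); close_job()
E
```

```text
[ 0.6392 -0.2139  0.05  ] [ 0.6538 -0.1056  0.06  ]
-0.0014 0.0019
-0.0018 0.001
spoon 31 green/white 14
[-1.06527986 -0.73977598 -0.19113027]
the job is handed in; nothing more can be done
```

Both trays are made up and the job is handed in, at about 43 s of the 106 s allowed. I did the grey tray first, placing the amber pot and then the red cup. The wooden tray followed, with the yellow cup that was farthest left and then the blue ramekin. Each item was lowered until the wrist force showed contact, then released.

- **Placement:** From the top camera, the amber pot, yellow cup and blue ramekin are within about 2 mm of their round centres. The red cup is within about 3 mm. All four look upright, and the gripper is clear of everything.
- **Items to leave alone:** The green pot, white ramekin and teaspoon look unmoved in the top view. A pixel comparison with the first picture differed by at most 14 levels around the pot and ramekin. It reached 31 around the spoon; I saw no shift there and did not look into it further.
- **Disagreement along the way:** The first camera estimates of the amber pot differed by up to 9 mm in y, because the colour mask missed its shaded side. The wrist-camera view settled it, and the pot sat centred between the jaws before I gripped it.

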